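# Hold a pipe strap down over an air line for screwing

## Robot

A 6-joint arm with a two-finger parallel gripper is mounted at the origin on the work surface. World frame = base frame: x ahead of the robot, y to its left, z up, the work surface at z = 0. Lengths are in m, angles in rad, forces in N, time in s.
With the tool pointing down it reaches from about 0.3 to 0.825 m from the base axis. Payload 5.4 kg.
Tool frame: the origin (TCP) lies at the very end of the fingers, on their centre line; the grasp point (between the pads) lies 19 mm behind it; z points along the fingers, y is the line along which they close (so a half turn about z gives the same grasp; the last joint's range is limited). The gripper opens to 92 mm and grips with 3 to 60 N. Pads are 20 mm wide; open, the fingers measure 128 mm over their backs; the gripper's body (75 mm by 189 mm) begins 69 mm behind the grasp point.
Start: joints at [1.064, 0.158, 1.597, -0, 1.386, -0.21], TCP at [0.168, 0.55, 0.215] pointing down, gripper open.
Joint ranges: [-2.91, 2.91], [-0.94, 2.29], [0.18, 2.7], [-1.29, 4.43], [0.17, 2.64], [-3, 3]. Speed limits (rad/s): [2.57, 2.57, 3.14, 3.14, 3.14, 3.14].

## Interface

Orientations are given as a rotation vector (axis times angle).
In Python, from workcell import bot gives the robot as it stands. Calls block until the motion is done:
- bot.goto(position, orientation): joint-space move of the TCP to a pose.
- bot.line_to(position, rot=None, max_speed=0.15): straight line of the TCP; rot=None keeps the orientation; max_speed is the mean speed in m/s.
- bot.set_joints(angles): joint-space move.
- bot.set_gripper(opening, newtons=None): opening from 0.0 (shut) to 1.0 (fully open); newtons is the grip in N (None keeps the last); returns when the fingers have stopped.
- bot.hold(seconds).
- bot.inverse_kinematics(position, orientation): joint angles nearest the present ones, or None.
- bot.read_camera(name): name is "side" or "top"; returns a dict with "pixels" (384x512x3 uint8, blue, green, red), "fx", "fy", "cx", "cy" (pixels), "R" (3x3) and "t" (3): a world point X has camera coordinates R X + t. Camera axes: x right, y down, z forward; pixel columns grow to the right and rows downward; lengths in m; the calibration is good to about 2 mm. A picture is of the moment at which its call begins. There is no depth.
A pose or a line that the arm cannot do raises bot.MotionError and nothing moves.
- bot.job_done(): hands the job in; it is judged then, once.
Readings, each from a call of its own:
- bot.current_clock(): time.
- bot.current_joints(): joint angles.
- bot.current_joint_vel(): joint speeds.
- bot.current_effort(): joint torques, N m.
- bot.current_ee_pos(): TCP position.
- bot.current_tool_rot(): TCP orientation.
- bot.current_contact_force(): force on the tool from outside, world axes, zero at the start.
- bot.current_ft_torque(): the same for the moment, N m.
- bot.current_opening(): opening from 0.0 (shut) to 1.0 (fully open).
- bot.current_grip_force(): force on a finger pad.
Only numpy, scipy, OpenCV 4.12 (cv2) and the standard library are available. Lean on these libraries where they do the work, as an engineer would, in place of code of your own. Each camera call takes 0.05 s, during which the arm holds its last target. There are 200 camera calls.

## Task

Take the loose large pipe strap, put it over the pipe on the plywood board so that its loop straddles the pipe and its two screw slots lie over the two drilled, pencil-crossed pilot holes, and press both feet flat down on the board. Be my third hand while I drive the screws: finish while still pressing the strap down with a steady push of about 15 newtons (between 8 and 22) and do not let up. Leave the small strap, the tape measure, the screwdriver and the pipe elbow where they are.

Things in the scene. Friction and masses are not known exactly. Their poses are not given: they have to be found in the camera images.
- strap: Loose large steel pipe strap, 90-150 g, standing loop up. Strip 30 mm wide (y), 4 mm thick: two feet along x, 110 mm over all, and between them an upright U-loop, 45 mm wide outside, 37 inside, flanks straight to 17 mm height, then half-round; 39.5 mm high, 35.5 inside. Slots 8 x 12 mm at x = +-42.75 mm. Origin: middle of the feet's underside; z up. Same either way round.
- pilot_holes: Pilot-hole pair where the strap belongs: dark 5.6 mm dots with 26 mm pencil crosses on the board's top, one each side of the pipe, 85.5 mm apart. Origin: midway between, under the pipe, on the board's top face (18 mm above the bench). x: across the pipe through both holes; y: along the pipe. Place along the pipe varies. In place, the strap's origin is here and its x lies along this x.
- board: Plywood board, 180 (x) by 360 (y) by 18 mm, fast on the bench; origin in the middle of its underside, pipe along its y axis. The strap's feet meet it hard, with no spring: the push rises within a fraction of a millimetre, so come down slowly and trim by the force reading in small steps.
- pipe: Galvanised pipe, 34 mm diameter, fixed on the board along its y axis. Origin: on the board's top face, so the axis is at z = 17 and its top at 34 mm. A strap of the same size is already screwed on at y = +120 mm, 90 mm or more from the pilot holes; end cap (43 mm diameter) to y = -217; ball valve and lever at the +y end to y = +331, z = 67 mm. The loose strap has 1.5 mm play over the pipe.
- small_strap: A smaller strap for thinner pipe, 76 mm long, 22 mm wide, 25.5 mm high: it does not fit this pipe. Bystander; origin in the middle of its underside.
- tape: Grey tape measure lying flat, 74 x 70 x 38 mm. Bystander; origin under its middle.
- screwdriver: Screwdriver lying on the bench between robot and board, about 200 mm long, handle 26 mm thick; origin under its middle. Bystander.
- elbow: Dark steel pipe elbow, about 60 x 60 x 42 mm. Bystander; origin under its bend.
Mind the look-alikes: they are no part of the job. Leave any black or green look-alike of the strap alone.

How it is judged:
By the outcome, as a careful person would: the job done as asked, in the order asked, and still so for the second after the job is handed in, while the arm keeps its last pose, push and grip.
It also fails if it takes over 56 s, if anything falls off the work surface, if the arm or the gripper's body presses on something with over 40 N, if the wrist force passes 120 N, or if a joint passes its speed limit or range.

## Working session

There is one attempt and no reset: what is moved stays moved. The work goes in short steps, each a Python script; the robot and the scene stay as the last script left them, time stands still between calls to the robot, and variables do not carry over. Pictures are saved under pics/ and viewed, at most 10 in all, crops included, and the job is handed in when it is done.

```bash
mkdir -p pics; ls
python3 - <<'E'
from workcell import bot
import cv2,numpy as np
for n in("top","side"):
    c=bot.read_camera(n); cv2.imwrite(f"pics/{n}0.png",c["pixels"])
    print(n,c["fx"],c["fy"],c["cx"],c["cy"],np.round(c["R"],4).tolist(),np.round(c["t"],4).tolist())
print(bot.current_clock(),bot.current_tool_rot(),bot.current_contact_force())
E
```

```text
pics
top 354.11471397677326 354.11471397677326 253.5868018253486 189.09213654989847 [[-0.0156, -0.9999, 0.0003], [-0.9856, 0.0153, -0.1685], [0.1685, -0.0029, -0.9857]] [-0.0649, 0.4911, 0.9645]
side 470.52913221633656 470.52913221633656 260.83693719203745 186.30066307599577 [[0.9865, -0.1637, -0.005], [-0.1119, -0.6512, -0.7506], [0.1196, 0.7411, -0.6607]] [-0.489, 0.0469, 1.2751]
0.1 [-4.64447798e-01 -3.10646717e+00  2.47840659e-03] [-0.36668864  0.3130219   0.40251957]
```

View pics/top0.png

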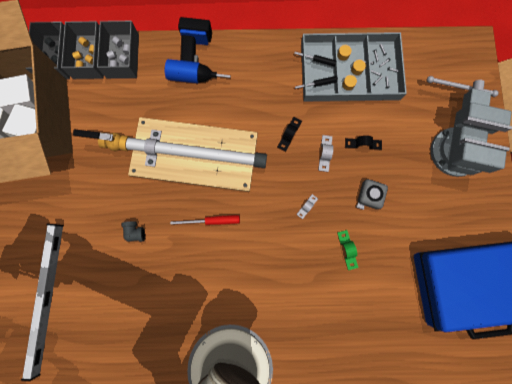

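View pics/side0.png

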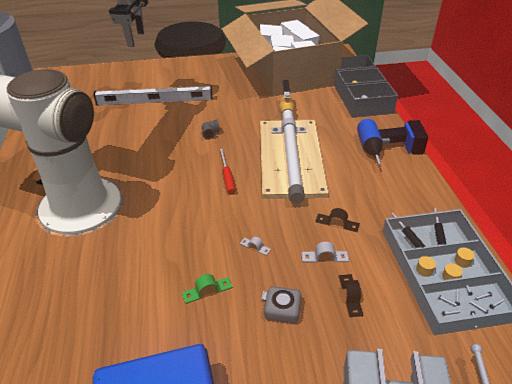

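Top view: loose large steel strap at about (326,153). Possible look-alikes are the small steel strap (307,206), the black straps (289,133) and (364,143), the green strap (347,249), and the strap already screwed on at (151,148). I choose (326,153), which is at (325,254) in the side view, and check it in close crops.

Run:
```python
import cv2,numpy as np
t=cv2.imread("pics/top0.png");s=cv2.imread("pics/side0.png")
f=lambda im,x,y,w,h,k:cv2.resize(im[y:y+h,x:x+w],None,fx=k,fy=k,interpolation=cv2.INTER_CUBIC)
cv2.imwrite("pics/c1.png",np.vstack([np.hstack([f(t,300,125,50,50,8),f(s,300,230,50,50,8)])]))
cv2.imwrite("pics/c2.png",np.hstack([f(t,125,115,140,80,3.5),np.zeros((280,10,3),np.uint8),f(s,257,120,76,80,3.5)]) )
cv2.imwrite("pics/c2.png",np.vstack([f(t,130,115,130,80,6)]))
cv2.imwrite("pics/c3.png",f(s,255,115,80,85,7))
```

```text
(no output)
```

View pics/c1.png

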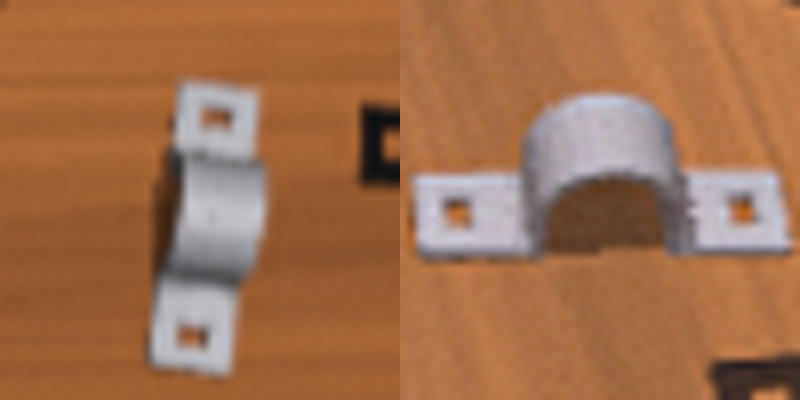

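View pics/c2.png

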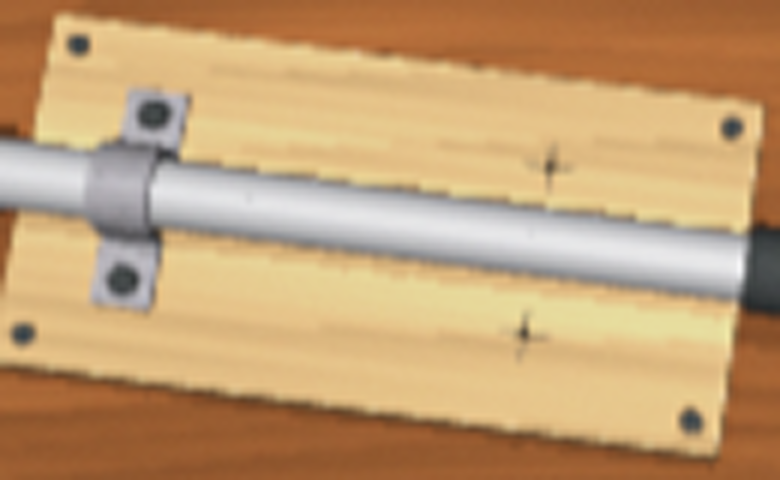

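View pics/c3.png

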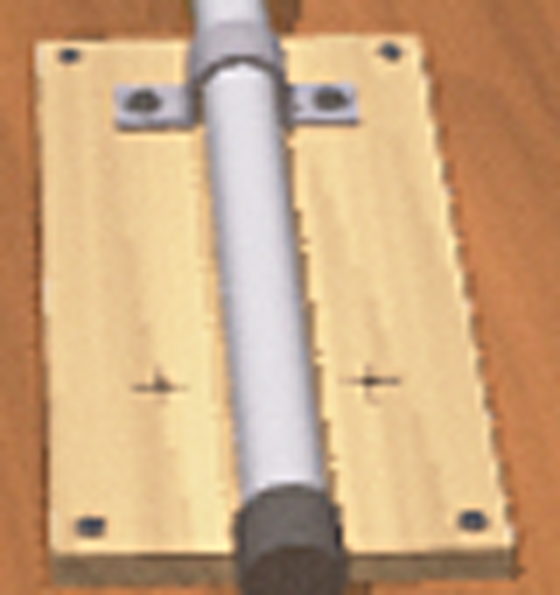

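The crops show a wide, tall grey loop with two slots, so this is the large strap. Strap slots in the c1 crop are at (217,118) and (193,335) in the top view, and (457,212) and (742,210) in the side view. Crosses are at (549,166) and (523,334) in c2, and (159,385) and (371,380) in c3.

```bash
cat > h.py <<'E'
from workcell import bot
import numpy as np, cv2
from scipy.spatial.transform import Rotation as Ro
def cam(n):
    c=bot.read_camera(n); return c
def ray(c,u,v,z):
    R=np.array(c["R"]);C=-R.T@np.array(c["t"]);d=R.T@np.array([(u-c["cx"])/c["fx"],(v-c["cy"])/c["fy"],1])
    return (C+d*(z-C[2])/d[2])[:2]
def px(p,k,ox,oy): return ((p[0]+.5)/k-.5+ox,(p[1]+.5)/k-.5+oy)
def rot(a): # tool down, tool y along angle a
    y=np.array([np.cos(a),np.sin(a),0]);z=np.array([0,0,-1.])
    return Ro.from_matrix(np.c_[np.cross(y,z),y,z]).as_rotvec()
E
python3 - <<'E'
from h import *
t=cam("top");s=cam("side")
def rep(n,A,B):
    d=A-B
    print(n,"mid",np.round((A+B)/2,4),"len",round(np.hypot(*d)*1e3,1),"ang",round(np.degrees(np.arctan2(d[1],d[0])),2))
r=lambda c,p,k,ox,oy,z:ray(c,*px(p,k,ox,oy),z)
rep("slot top",r(t,(217,118),8,300,125,.003),r(t,(193,335),8,300,125,.003))
rep("slot side",r(s,(742-400,210),8,300,230,.003),r(s,(457-400,212),8,300,230,.003))
e=[r(t,p,8,300,125,.004) for p in((182,79),(260,88),(232,377),(150,366))]
rep("ends top",(e[0]+e[1])/2,(e[2]+e[3])/2)
rep("hole top",r(t,(549,166),6,130,115,.018),r(t,(523,334),6,130,115,.018))
rep("hole side",r(s,(371,380),7,255,115,.018),r(s,(159,385),7,255,115,.018))
# board corners
b=[r(t,p,6,130,115,.018) for p in((57,14),(763,105),(718,457))]
rep("board long top",b[0],b[1])
E
```

```text
slot top mid [ 0.6039 -0.2896] len 85.0 ang -8.93
slot side mid [ 0.6022 -0.2916] len 85.5 ang -9.15
ends top mid [ 0.6035 -0.2897] len 112.6 ang -8.58
hole top mid [0.5944 0.0283] len 86.1 ang -8.5
hole side mid [0.592  0.0249] len 87.2 ang -7.65
board long top mid [0.6935 0.0921] len 357.8 ang 81.45
```

Run:
```python
from h import *
S=np.array([.603,-.2906]);H=np.array([.593,.0266])
def opts(S,a):
    return [(o,bot.inverse_kinematics([*S,.12],rot(np.radians(a+o)))) for o in(0,180)]
for S_,a in((S,-8.9),(H,-8.5)): print([(o,None if q is None else np.round(q,2)) for o,q in opts(S_,a)])
o=min((x for x in opts(S,-8.9) if x[1] is not None),key=lambda x:abs(x[1][5]))[0]; print("o",o)
R=rot(np.radians(-8.9+o))
bot.set_gripper(.75,20)
bot.goto([*S,.12],R); bot.line_to([*S,.03],R,.12)
f0=bot.current_contact_force()
bot.line_to([*S,.010],R,.05)
for z in(.008,.007,.006,.0055):
    bot.line_to([*S,z],R,.02); f=bot.current_contact_force()-f0
    print(z,np.round(f,1))
    if f[2]>3: break
print(bot.current_clock(),bot.current_ee_pos())
bot.set_gripper(0,45); print(bot.current_opening()*92,bot.current_grip_force(),bot.current_contact_force()-f0)
bot.line_to([*S,.12],R,.12)
print(bot.current_opening()*92,bot.current_clock(),bot.current_contact_force()-f0)
for n in("top","side"): cv2.imwrite(f"pics/{n}1.png",bot.read_camera(n)["pixels"])
```

```text
[(0, array([-0.63,  0.48,  1.39, -0.  ,  1.27, -0.47])), (180, array([-0.63,  0.48,  1.39, -0.  ,  1.27,  2.67]))]
[(0, array([-0.16,  0.29,  1.63, -0.  ,  1.22, -0.01])), (180, None)]
o 0
0.008 [0.2 0.5 0.2]
0.007 [-1.2  0.6  0.4]
0.006 [-1.1 -0.4 -0.1]
0.0055 [-1.4  0.6 -0.4]
6.4833 [ 0.60298226 -0.29058944  0.00548073]
44.64318268699534 44.99982113717124 [-0.37861624 -0.29546619  0.19545292]
45.06792905129348 8.0667 [-0.12315434 -0.52424876 -1.75469543]
```

Run:
```python
from h import *
H=np.array([.593,.0266]); R=rot(np.radians(-8.5))
bot.goto([*H,.12],R); bot.line_to([*H,.0685],R,.12)
bot.hold(.3)
print(bot.current_ee_pos(),bot.current_clock(),bot.current_contact_force(),bot.current_opening()*92)
f=lambda im,x,y,w,h,k:cv2.resize(im[y:y+h,x:x+w],None,fx=k,fy=k,interpolation=cv2.INTER_CUBIC)
t=bot.read_camera("top")["pixels"];s=bot.read_camera("side")["pixels"]
cv2.imwrite("pics/top2.png",t);cv2.imwrite("pics/side2.png",s)
cv2.imwrite("pics/c4.png",np.hstack([f(t,190,120,60,70,6.5),f(s,260,135,62,70,6.5)]))
```

```text
[0.59357273 0.02652731 0.06933709] 10.2583 [-7.18989734e-01 -1.93282037e-03 -2.28542786e+00] 44.993256822407304
```

View pics/c4.png

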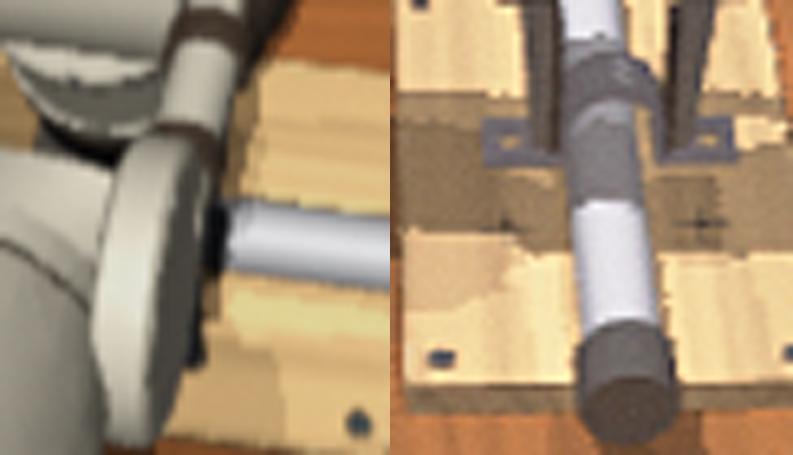

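The top view is blocked by the wrist. In the side crop the held strap has its slots at (509,142) and (712,142), with the crosses at (506,225) and (701,222).

Run:
```python
from h import *
s=cam("side")
q=lambda u,v,z:ray(s,*px((u-390,v),6.5,260,135),z)
tc=bot.current_ee_pos();print(tc)
zs=tc[2]-.0055+.003
A,B=q(712,142,zs),q(509,142,zs);C,D=q(701,222,.018),q(506,225,.018)
print("strap",(A+B)/2,"len",np.hypot(*(A-B)),"ang",np.degrees(np.arctan2(*(A-B)[::-1])))
print("hole",(C+D)/2,"len",np.hypot(*(C-D)),"err",(C+D)/2-(A+B)/2)
print("foot edges", q(522,165,zs+.001),q(522,120,zs+.001))
```

```text
[0.59316888 0.02662261 0.06880797]
strap [0.59253164 0.02229957] len 0.08748006054977489 ang -9.79606909671968
hole [0.59222914 0.02603514] len 0.08636159325354512 err [-0.0003025   0.00373557]
foot edges [0.55158011 0.01180865] [0.55770083 0.04282695]
```

Run:
```python
from h import *
H=np.array([.5927,.0286]); R=rot(np.radians(-8.5))
bot.line_to([*H,.0688],R,.05)
f0=bot.current_contact_force();print(f0)
for z in np.arange(.060,.0289,-.004):
    bot.line_to([*H,z],R,.03); f=bot.current_contact_force()-f0
    print(round(z,4),np.round(f,1))
    if np.linalg.norm(f)>6: break
bot.hold(.3)
print(bot.current_ee_pos(),bot.current_clock(),bot.current_opening()*92)
f=lambda im,x,y,w,h,k:cv2.resize(im[y:y+h,x:x+w],None,fx=k,fy=k,interpolation=cv2.INTER_CUBIC)
s=bot.read_camera("side")["pixels"]
cv2.imwrite("pics/c5.png",f(s,258,140,70,52,11))
```

```text
[ 0.15385523  0.94892485 -1.16058082]
0.06 [ 0.1 -0.7 -0.3]
0.056 [ 0.5 -0.3 -0. ]
0.052 [ 0.1 -0.9 -0.6]
0.048 [-0.2 -1.2 -0.8]
0.044 [ 0.6 -1.3 -0.3]
0.04 [-1.  -0.5 -0.4]
0.036 [-0.1 -0.9  0.1]
0.032 [-1.  -1.3 -1. ]
[0.59276993 0.02857919 0.03207628] 13.3833 44.82708795308418
```

View pics/c5.png

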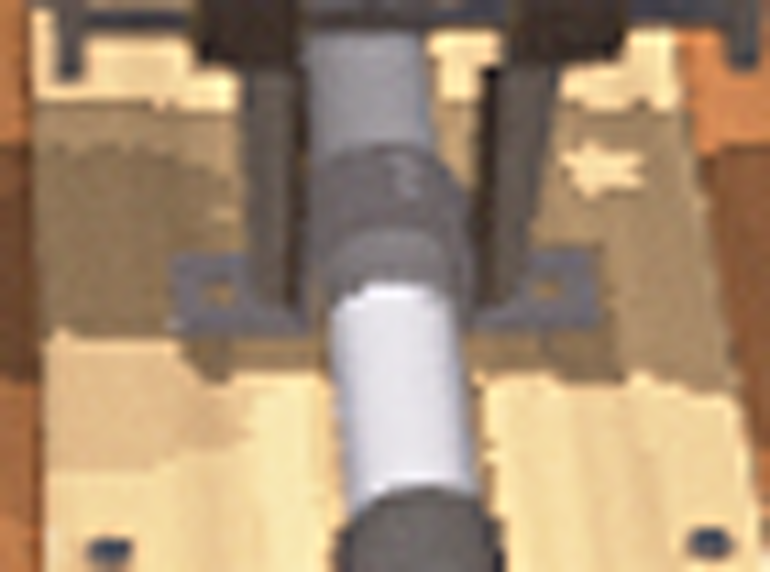

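The loop straddles the pipe without touching it. The slots appear at (218,291) and (547,290), the foot ends at x=172 and x=600, and the crosses are hidden under the feet.

Run:
```python
from h import *
s=cam("side")
q=lambda u,v,z:ray(s,*px((u,v),11,258,140),z)
tc=bot.current_ee_pos();zs=tc[2]-.0055+.004
A,B=q(547,290,zs-.001),q(218,291,zs-.001)
print("slots",(A+B)/2,np.hypot(*(A-B)),np.degrees(np.arctan2(*(A-B)[::-1])))
E=[q(*p,zs) for p in((172,255),(600,247),(600,326),(182,333))]
print("corners",np.mean(E,0), [np.round(e,4) for e in E])
# predicted hole pixel vs. crop coordinates in previous pics
im=cv2.imread("pics/side0.png");t=cv2.imread("pics/top0.png")
# sub-pixel hole centres: darkness centroid in small windows
for n,I,ps in(("side",im,[(308,169.3),(277.7,170)]),("top",t,[(221.5,142.7),(217.1,170.6)])):
    c=cam(n);P=[]
    g0=cv2.cvtColor(I,cv2.COLOR_BGR2GRAY).astype(float)
    for u,v in ps:
        x,y=int(round(u)),int(round(v));w=g0[y-4:y+5,x-4:x+5];d=np.clip(np.median(w)-25-w,0,None)
        yy,xx=np.mgrid[-4:5,-4:5];p=(x+(d*xx).sum()/d.sum(),y+(d*yy).sum()/d.sum());P.append(ray(c,*p,.018));print(n,p)
    print((P[0]+P[1])/2,np.hypot(*(P[0]-P[1])))
```

```text
slots [0.59132658 0.02553642] 0.08548309354618874 -9.503584783986042
corners [0.59264074 0.02430616] [array([0.5399, 0.0482]), array([0.6511, 0.0324]), array([6.431e-01, 6.000e-04]), array([0.5365, 0.0161])]
side (np.float64(308.0077720207254), np.float64(168.97927461139898))
side (np.float64(276.92328767123286), np.float64(169.6931506849315))
[0.59200064 0.02434945] 0.0894786970752834
top (np.float64(221.33962264150944), np.float64(142.20377358490566))
top (np.float64(216.89224137931035), np.float64(170.15086206896552))
[0.59460835 0.02767369] 0.085977855027295
```

Two estimates along the pipe differ by about 2 mm. I slide the strap 30 mm along the pipe, low over the board, so that the holes and the feet can be seen at the same height.

Run:
```python
from h import *
R=rot(np.radians(-8.5)); d=np.array([np.sin(np.radians(8.5)),np.cos(np.radians(8.5))])
H=np.array([.5927,.0286])
f0=bot.current_contact_force()
P=H+.030*d
bot.line_to([*P,.032],R,.05); print(np.round(bot.current_contact_force()-f0,1))
bot.line_to([*P,.0255],R,.03); bot.hold(.4); print(np.round(bot.current_contact_force()-f0,1),bot.current_ee_pos(),bot.current_clock())
s=np.mean([bot.read_camera("side")["pixels"].astype(float) for _ in range(4)],0).astype(np.uint8)
cv2.imwrite("pics/side3.png",s)
c=cv2.resize(s[135:185,258:326],None,fx=11,fy=11,interpolation=cv2.INTER_CUBIC)
cv2.imwrite("pics/c6.png",cv2.convertScaleAbs(c,alpha=1.5))
```

```text
[ 0.4  0.1 -0.6]
[-1.1  0.5 -0.6] [0.59720224 0.05828286 0.02560127] 15.1
```

View pics/c6.png

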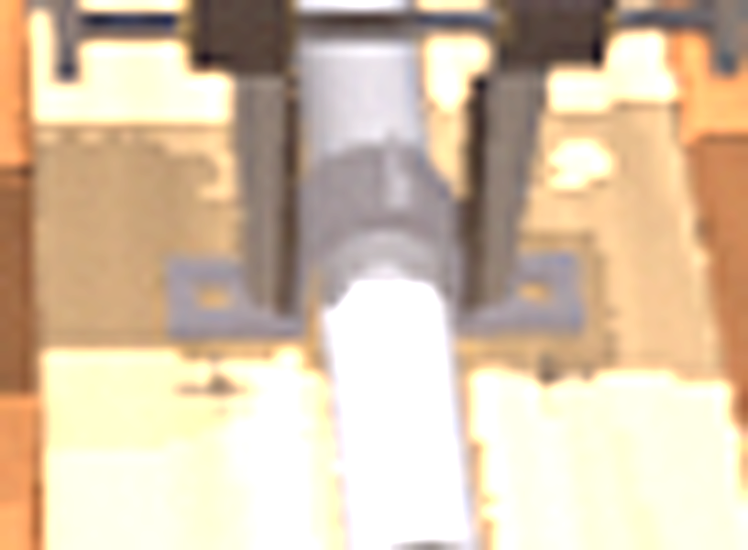

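The strap's slots are at (212,297) and (537,292), the feet run from rows 258/250 at the rear to 340/332 at the front, and x=167 to 582. The left cross is at (219,384) and the right one is half hidden at (549,376).

Run:
```python
from h import *
s=cam("side")
q=lambda u,v,z:ray(s,*px((u,v),11,258,135),z)
zt=.0241;zb=.0201
d=np.array([np.sin(np.radians(8.5)),np.cos(np.radians(8.5))]);x=np.array([d[1],-d[0]])
hol=(q(219,384,.018)+q(549,377,.018))/2
sl=(q(212,297,zt-.0015)+q(537,292,zt-.0015))/2
E=[q(*p,z) for p,z in(((167,258),zt),((582,250),zt),((582,332),zb),((167,340),zb))]
co=np.mean(E,0)
print("width",np.linalg.norm((E[0]+E[1]-E[2]-E[3])/2),"len",np.linalg.norm((E[0]+E[3]-E[1]-E[2])/2))
for n,p in(("slots",sl),("corners",co)): print(n,p,"along",(p-hol)@d*1e3,"across",(p-hol)@x*1e3)
print("hole",hol)
```

```text
width 0.02999861854494307 len 0.11025351610784995
slots [0.59597257 0.05541395] along 30.40417867789309 across -0.6873008924248927
corners [0.59612624 0.05594192] along 30.949060110105716 across -0.6133536042543137
hole [0.59215829 0.02524215]
```

Run:
```python
from h import *
R=rot(np.radians(-8.5)); H=np.array([.5930,.0279])
F=lambda:np.mean([bot.current_contact_force() for _ in range(5) if bot.hold(.03) is None],0)
bot.line_to([*H,.0262],R,.05); bot.hold(.3)
f0=F(); print(f0,bot.current_ee_pos())
z=.0255
while z>.015 and bot.current_clock()<40:
    bot.line_to([*H,z],R,.01); f=F()-f0
    print(round(z*1e3,2),np.round(f,1))
    if f[2]>13: break
    z-=.0005 if f[2]<1.5 else .00015
bot.hold(.5);f=F();print(f-f0,f,bot.current_ee_pos(),bot.current_opening()*92,bot.current_clock(),bot.current_ft_torque())
s=np.mean([bot.read_camera("side")["pixels"].astype(float) for _ in range(4)],0).astype(np.uint8)
c=cv2.resize(s[140:190,258:326],None,fx=11,fy=11,interpolation=cv2.INTER_CUBIC)
cv2.imwrite("pics/c7.png",cv2.convertScaleAbs(c,alpha=1.5))
```

```text
nan [0.59300443 0.02797884 0.02618024]
25.5 nan
  return _methods._mean(a, axis=axis, dtype=dtype,
  ret = ret.dtype.type(ret / rcount)
Traceback (most recent call last):
IndexError: invalid index to scalar variable.
```

The averaging helper was wrong because `hold` returns a value. The arm stopped safely at 25.5 mm, so I fix it and go on.

```bash
cat >> h.py <<'E'
def F():
    v=[]
    for _ in range(5): bot.hold(.03); v.append(bot.current_contact_force())
    return np.mean(v,0)
E
python3 - <<'E'
from h import *
R=rot(np.radians(-8.5)); H=np.array([.5930,.0279])
f0=F(); print(f0,bot.current_ee_pos(),bot.current_clock())
z=.0250
while z>.015 and bot.current_clock()<40:
    bot.line_to([*H,z],R,.01); f=F()-f0
    print(round(z*1e3,2),np.round(f,1))
    if f[2]>12.5: break
    z-=.0004 if f[2]<1.5 else .00015
bot.hold(.5);f=F();print(f-f0,f,bot.current_ee_pos(),bot.current_opening()*92,bot.current_clock(),bot.current_ft_torque())
s=np.mean([bot.read_camera("side")["pixels"].astype(float) for _ in range(4)],0).astype(np.uint8)
c=cv2.resize(s[140:190,258:326],None,fx=11,fy=11,interpolation=cv2.INTER_CUBIC)
cv2.imwrite("pics/c7.png",cv2.convertScaleAbs(c,alpha=1.5))
E
```

```text
[-0.18063509  0.04229603 -1.29216095] [0.59303818 0.02789729 0.02554412] 17.1667
25.0 [ 0.2  0.1 -0.3]
24.6 [ 0.2  0.  -0.1]
24.2 [-0.3 -0.  -0.4]
23.8 [0.4 0.1 0.1]
23.4 [ 0.2 -0.2  0.6]
23.0 [-2.2  0.2  6.8]
22.85 [-2.4  0.3  7.6]
22.7 [-3.4 -0.1  8.9]
22.55 [-4.   0.8 10. ]
22.4 [-4.6  0.4 10.8]
22.25 [-5.3  0.4 11.7]
22.1 [-5.4  0.5 13. ]
[-5.20696723 -0.1603853  12.55509142] [-5.38760231 -0.11808927 11.26293047] [0.59316455 0.02790046 0.02347771] 44.53468805671434 22.8333 [0.01519126 1.04437737 0.00308498]
```

View pics/c7.png

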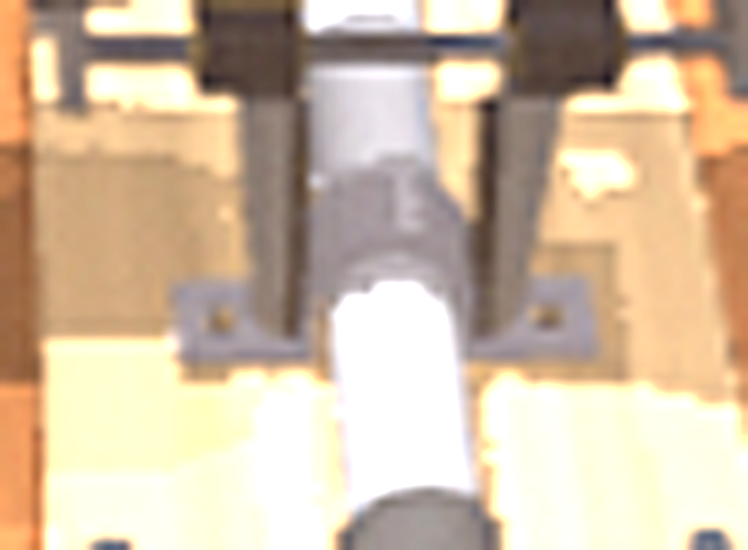

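Dark pilot dots are visible through both slots at about (219,320) and (547,316), and the feet are down. I ease off some of the sideways force, trim to about 15 N, and check once more up close.

Run:
```python
from h import *
R=rot(np.radians(-8.5)); f0=np.array([-.18,.04,-1.29]); H=np.array([.5927,.0279]); z=.02195
for _ in range(10):
    bot.line_to([*H,z],R,.01); bot.hold(.2); f=F()-f0; print(round(z*1e3,2),np.round(f,1))
    if 14<f[2]<16: break
    z+=np.clip((f[2]-15)/8000,-.0003,.0003)
bot.hold(1);print(F()-f0,bot.current_ee_pos(),bot.current_opening()*92,bot.current_clock())
s=np.mean([bot.read_camera("side")["pixels"].astype(float) for _ in range(4)],0).astype(np.uint8)
k=lambda x,y:cv2.resize(s[y:y+14,x:x+20],None,fx=19,fy=19,interpolation=cv2.INTER_CUBIC)
cv2.imwrite("pics/c8.png",cv2.convertScaleAbs(np.hstack([k(270,162),k(298,162)]),alpha=1.7))
```

```text
21.95 [-4.6 -0.1 12.6]
21.66 [-5.2  0.8 14.5]
[-5.61245423  0.25929002 14.32657726] [0.59314543 0.02788717 0.02345202] 44.75885160322888 25.4333
```

View pics/c8.png

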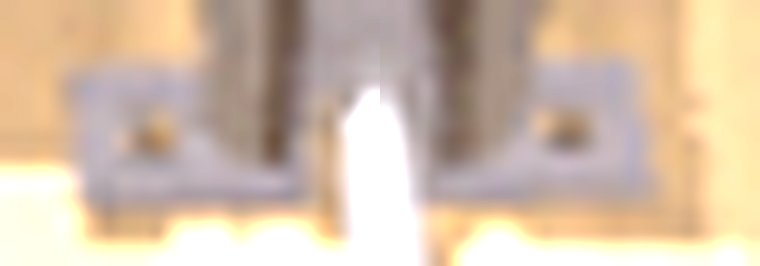

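Both dark dots lie inside the slots, at about (150,140) and (570,133). The tool height matches feet flat on the board, and the push is a steady 14.3 N.

```bash
python3 -c "
from h import *
print(F(),bot.current_clock()); print(bot.job_done())"
```

```text
[-5.77947441  0.3327756  13.81502366] 25.8
the job is handed in; nothing more can be done
None
```

The job is handed in at 25.8 s: the large strap straddles the pipe with both pilot holes showing through its slots and its feet flat on the board, and the arm is still pressing with about 14–15 N.

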